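# Slide two standby batteries face to face into a flush pair

### The arm

A 6-joint arm with a two-finger parallel gripper is mounted at the origin on the work surface. World frame = base frame: x ahead of the robot, y to its left, z up, the work surface at z = 0. Lengths are in mm, angles in rad, forces in N, time in s.
With the tool pointing down it reaches from about 325 to 900 mm from the base axis. Payload 6.1 kg.
Tool frame: the origin (TCP) lies between the finger pads; the fingertips stand 11 mm ahead of it and the grasp point (between the pads) lies 8 mm behind it; z points along the fingers, y is the line along which they close (so a half turn about z gives the same grasp; the last joint's range is limited). The gripper opens to 85 mm and grips with 20 to 120 N. Pads are 22 mm wide; open, the fingers measure 114 mm over their backs; the gripper's body (76 mm by 85 mm) begins 54 mm behind the grasp point. The pads swing forward as they close: fully open they stand 13 mm farther back than shut.
Start: joints at [-1.262, 0.22, 1.526, -0, 1.395, -0.126], TCP at [263.26, -566.842, 242.3] pointing down, gripper open.
Joint ranges: [-2.98, 2.98], [-0.91, 2.08], [0.09, 2.57], [-1.24, 4.39], [0.2, 2.65], [-2.68, 2.68]. Speed limits (rad/s): [2.57, 2.57, 3.01, 3.14, 3.14, 3.14].

### API

Orientations are given as a 3x3 rotation matrix whose columns are the frame's x, y, z axes.
In Python, from bench import arm, optics gives the robot as it stands.
- The arm moves only by the tool send_rows, never from a script. Its argument "commands" is one flat list of numbers, 7 for each row, row after row: the shift along the tool's x, y, z normalised to -1 to 1, where 1 is 0.12 m, then the turn, a rotation vector about the tool's x, y, z normalised to -1 to 1, where 1 is 180 degrees, then the gripper command: -1 is shut, 1 is fully open, values between are in proportion. In form: [tx, ty, tz, wx, wy, wz, gripper, tx, ty, tz, wx, wy, wz, gripper, ...]. A call has 1 to 10 rows; each row is the pose to reach, as a shift and turn from the pose commanded when the call began, along the tool's axes at that moment, turning the shorter way round; what a row does not reach only later rows make up. A row lasts 1/10 s, in which the tool goes at most 50 mm and 8.59 degrees, less where a joint would pass 70% of its speed; a pose out of reach is approached as far as the arm can. A call with a number of a shift or a turn outside -1 to 1 is refused whole. A call with a gripper value outside its range is refused whole. The fingers move at their own pace and stop on an object; the grip force is fixed at half the most. Time passes only in rows, so rows that repeat a pose let the fingers close. It gives the time, the measured TCP pose, the force, the opening and the grip force at its end, in the units of the state.
- arm.get_obs(): the state, without advancing time (a new reading comes with each control period).
- optics.camera(name): name is "scene" or "top" or "wrist"; returns the picture (400x640x3 uint8, blue, green, red); there is no depth.
- optics.camera_model(name): a dict with "fx", "fy", "cx", "cy" (pixels), "T" (4x4, takes a point from camera to world coordinates). Camera axes: x right, y down, z forward; pixel columns grow to the right and rows downward; lengths in mm; the calibration is good to about 2 mm. A picture is of the moment at which its call begins: read the wrist's pose just before it. camera_model takes no time and is no camera call; for the wrist camera it gives the pose at the moment of the call.
- arm.job_done(): hands the job in; it is judged then, once.
The state is a dict: "time_s": time; "joint_pos": joint angles; "dq": joint speeds; "tau": joint torques, N m; "tcp_pos": TCP position; "tool_rot": TCP orientation; "force": force on the tool from outside, world axes, zero at the start; "wrist_torque": the same for the moment, N m; "gripper_width": finger opening in mm; "grasp_force": force on a finger pad.
Only numpy, scipy, OpenCV 4.12 (cv2) and the standard library are available. Lean on these libraries where they do the work, as an engineer would, in place of code of your own. Each camera call takes 0.05 s, during which the arm holds its last target. There are 200 camera calls.

### The job

Pair up the two small standby batteries without lifting the loose one off the board: push it sideways until its long side lies flat against the long side of the strapped-down battery, while it still sticks out well past that battery's free end, then slide it along that face until it is home against the steel end stop and the two are face to face with their ends flush. Leave it standing there, and do not disturb the small carton or the screwdriver.

Things in the scene. Friction and masses are not known exactly. Their poses are not given: they have to be found in the camera images.
- fixture: Fixed, never moves: sealed battery, pale case, black lid, 97 (x) x 43 (y) x 52 mm high, terminals to 58 mm. Origin: centre of its underside, on the board; x along it to the end stop (away from the robot within 20 deg), z up. Long sides (y = +-21.5 mm) bare and flat. A 12 mm wide steel strap runs lengthwise over its top and down the free -x end to a 2 mm thick foot reaching x = -72 mm.
- end_stop (a point): Middle of the end stop's face, on the board, at the fixed battery's +x end (x = 48.5, y = 0 mm in its frame). The stop is a fixed upright steel plate, 4 mm thick, 40 mm high, spanning y = -75 to +75 mm, so a second battery fits beside the first on either side; its 3 mm thick foot reaches 34 mm beyond the face.
- loose_battery: Loose battery, same kind and size, 97 (x) x 43 (y) x 52 mm, about 0.56 kg. Origin: centre of its underside, z up. Stands on the board on the +y or -y side of the fixed one, some cm away, turned up to 20 deg against it, 45 to 80 mm short of its final place, which is x = 0, y = +43 or -43 mm in the fixed battery's frame. Slides with friction when pushed low.
- carton: Bystander: small cardboard carton 90 x 60 x 45 mm, loose, standing on the other side of the fixed battery from the loose one. Origin: centre of its underside.
- screwdriver: Bystander: loose screwdriver 200 mm long lying on the board well to the left. Origin: under its middle, x along it.
There are look-alikes about, which are no part of the job. Leave any purple or red look-alike of the loose_battery alone. Of the things that look like the fixture, the larger one is meant.

How it is judged:
By the outcome, as a careful person would: the job done as asked, in the order asked, and still so for the second after the job is handed in, with the robot touching nothing.
It also fails if it takes over 54 s, if anything falls off the work surface, if the arm or the gripper's body presses on something with over 40 N, if the wrist force passes 120 N, or if a joint passes its speed limit or range.

## Working session

There is one attempt and no reset: what is moved stays moved. The work goes in short steps, Python scripts to look and compute and a tool call to move; the robot and the scene stay as the last step left them, time stands still between calls to the robot, and variables do not carry over. Pictures are saved under pics/ and viewed, at most 10 in all, crops included, and the job is handed in when it is done.

Besides the shell and the picture viewer there is one more tool, called by a JSON object that holds its "api" and its "payload". send_rows: Moves the arm, as the interface text tells. Its arguments: {"type":"object","properties":{"commands":{"type":"array"}},"required":["commands"]}

```bash
mkdir -p pics; python3 - <<'E'
from bench import arm, optics
import cv2, numpy as np
for n in("top","scene"):
    cv2.imwrite(f"pics/{n}0.png",optics.camera(n)); m=optics.camera_model(n); print(n,m["fx"],m["cx"],m["cy"],np.round(m["T"],3).tolist())
o=arm.get_obs(); print(o["time_s"],o["tcp_pos"],np.round(o["tool_rot"],3).tolist(),o["gripper_width"])
E
```

```text
top 435.31448043912593 322.70631894228774 195.94332018672833 [[0.008, -0.987, 0.162, 387.741], [-1.0, -0.01, -0.016, 154.98], [0.017, -0.162, -0.987, 1045.425], [0.0, 0.0, 0.0, 1.0]]
scene 477.17927272888164 311.229653657785 202.30779385650024 [[-0.432, 0.773, -0.466, 1085.879], [0.902, 0.365, -0.23, 405.365], [-0.008, -0.519, -0.854, 1059.958], [0.0, 0.0, 0.0, 1.0]]
0.1 [ 263.11306592 -566.34282589  241.32309847] [[0.907, 0.421, -0.001], [0.421, -0.907, 0.002], [0.0, -0.002, -1.0]] 85.37840671434631
```

View pics/top0.png

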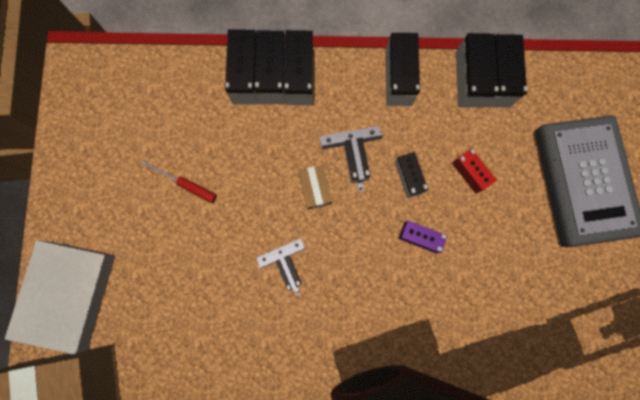

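View pics/scene0.png

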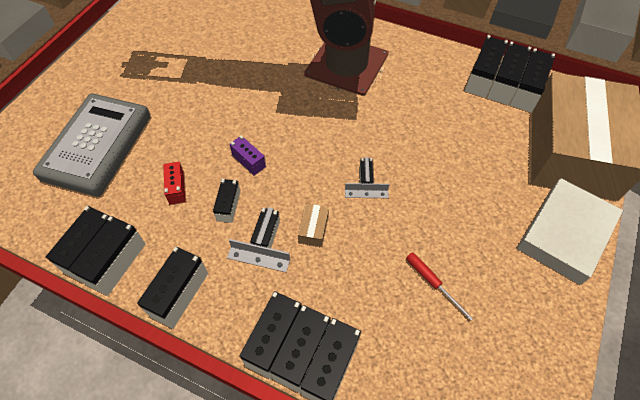

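The top view shows the large fixture at about (357,158), its stop along (321..382,138), and the black loose battery at (412,173), on the -y side. The carton is at (316,187). The purple, red and smaller-fixture look-alikes are at (424,236), (476,170) and (285,265). Next I'll look at enlarged crops.

```bash
python3 - <<'E'
import cv2
a=cv2.imread("pics/top0.png")[115:215,295:445]; b=cv2.imread("pics/scene0.png")[165:285,190:340]
cv2.imwrite("pics/c1.png",cv2.resize(a,None,fx=5,fy=5,interpolation=cv2.INTER_CUBIC))
cv2.imwrite("pics/c2.png",cv2.resize(b,None,fx=5,fy=5,interpolation=cv2.INTER_CUBIC))
E
```

```text
(no output)
```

View pics/c1.png

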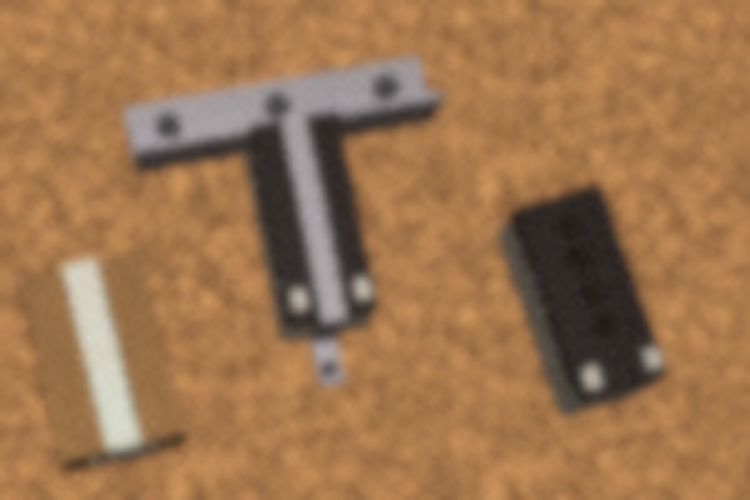

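View pics/c2.png

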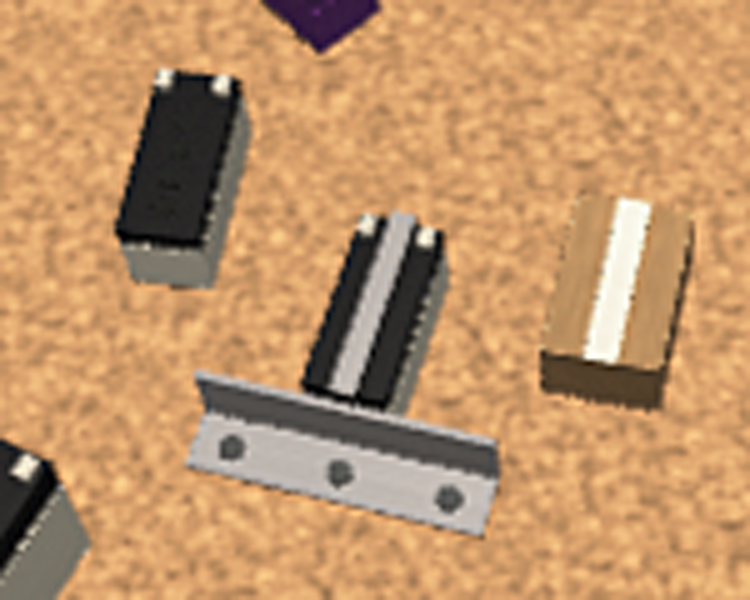

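Crop 1 (top) shows the loose battery's lid corners at (510,212), (598,188), (662,372) and (575,403). The fixture's lid corners are at (247,130), (340,118), (373,318) and (283,335), and the strap foot ends at (328,385). Crop 2 shows the same two lids in the scene view.

```bash
cat >h.py <<'E'
import numpy as np
from scipy.optimize import least_squares
from bench import arm, optics
def proj(P,m):
    T=m["T"]; c=(np.asarray(P)-T[:3,3])@T[:3,:3]
    return np.c_[m["fx"]*c[:,0]/c[:,2]+m["cx"],m["fy"]*c[:,1]/c[:,2]+m["cy"]]
def box(p,L=97,W=43):  # far+y far-y near-y near+y
    x,y,a,h=p; q=np.array([[L,W],[L,-W],[-L,-W],[-L,W]])/2
    R=np.array([[np.cos(a),-np.sin(a)],[np.sin(a),np.cos(a)]])
    return np.c_[q@R.T+[x,y],np.full(4,h)]
def fit(obs,p0,L=97,W=43): # obs: list of (model, 4x2 pixels)
    return least_squares(lambda p:np.concatenate([(proj(box(p,L,W),m)-u).ravel() for m,u in obs]),p0,loss="soft_l1",x_scale=[10,10,.1,10])
E
python3 - <<'E'
from h import *
t,s=optics.camera_model("top"),optics.camera_model("scene")
cv=lambda a,o:(np.array(a)+.5)/5-.5+o
T=lambda a:(t,cv(a,[295,115])); S=lambda a:(s,cv(a,[190,165]))
F=fit([T([[247,130],[340,118],[373,318],[283,335]]),S([[387,410],[303,385],[360,213],[443,232]])],[600,60,0,50])
B=fit([T([[510,212],[598,188],[662,372],[575,403]]),S([[205,248],[118,232],[158,75],[243,80]])],[600,-40,0,50])
C=fit([T([[22,278],[132,255],[185,437],[67,465]]),S([[660,370],[541,352],[580,195],[692,218]])],[580,120,0,45],90,60)
for r in(F,B,C): print(np.round(r.x,3),np.round(r.fun,2))
x,y,a,_=F.x; R=np.array([[np.cos(a),-np.sin(a)],[np.sin(a),np.cos(a)]])
print((B.x[:2]-[x,y])@R, B.x[2]-a,"foot end px crop",(proj([[*(R@[-72,0]+[x,y]),2]],t)-[295,115]+.5)*5)
E
```

```text
[6.40955e+02 5.83960e+01 1.82000e-01 4.30700e+01] [ 0.3   0.72 -0.62  0.19  0.52 -0.6   0.59 -0.95 -0.02 -0.9  -0.43 -0.09
  0.89  0.39  0.86  0.43]
[ 6.08088e+02 -7.03870e+01  3.18000e-01  4.55140e+01] [-0.32 -0.11 -0.89 -0.6   0.22  0.91  0.39  0.19 -0.64 -0.66 -0.33  0.67
  0.52 -0.34 -0.06  0.37]
[5.75644e+02 1.57309e+02 2.47000e-01 3.84050e+01] [-0.91  0.87  1.74 -0.29  0.25 -0.21 -1.1   0.15  0.16  0.75 -0.54  0.02
 -0.69  0.01  0.51 -0.6 ]
[ -55.67233911 -120.68892679] 0.1353695829011181 foot end px crop [[331.593561  386.5405374]]
```

{"api": "send_rows", "payload": {"commands": [1,-0.5,0,0,0,0,1,1,-0.5,0,0,0,0,1,1,-0.5,0,0,0,0,1,1,-0.5,0,0,0,0,1]}}

```text
time_s: 0.5
tcp_pos: [349.2, -458.4, 241.8]
tool_rot: [[0.905, 0.425, 0.0], [0.425, -0.905, 0.002], [0.001, -0.002, -1.0]]
force: [0.2, -0.3, 0.0]
gripper_width: 85.4
grasp_force: 0.0
```

{"api": "send_rows", "payload": {"commands": [1,-0.5,0,0,0,0,1,1,-0.5,0,0,0,0,1,1,-0.5,0,0,0,0,1,1,-0.5,0,0,0,0,1]}}

```text
time_s: 0.9
tcp_pos: [432.2, -354.2, 242.0]
tool_rot: [[0.905, 0.425, 0.0], [0.425, -0.905, 0.001], [0.001, -0.001, -1.0]]
force: [0.7, 0.2, 0.2]
gripper_width: 85.5
grasp_force: 0.0
```

{"api": "send_rows", "payload": {"commands": [1,-0.5,0,0,0,0,1,1,-0.5,0,0,0,0,1,1,-0.5,0,0,0,0,1,1,-0.5,0,0,0,0,1]}}

```text
time_s: 1.3
tcp_pos: [515.5, -249.9, 242.0]
tool_rot: [[0.905, 0.424, 0.0], [0.424, -0.905, 0.001], [0.001, -0.001, -1.0]]
force: [0.2, 0.4, 0.4]
gripper_width: 85.4
grasp_force: 0.0
```

{"api": "send_rows", "payload": {"commands": [0.8,-0.4,0,0,0,-0.419,0,0.8,-0.4,0,0,0,-0.419,0,0.8,-0.4,0,0,0,-0.419,0,0.8,-0.4,0,0,0,-0.419,0,0.8,-0.4,0,0,0,-0.419,0,0.8,-0.4,0,0,0,-0.419,0,0.8,-0.4,0,0,0,-0.419,0,0.8,-0.4,0,0,0,-0.419,0,0.8,-0.4,0,0,0,-0.419,0,0.8,-0.4,0,0,0,-0.419,0]}}

```text
time_s: 2.3
tcp_pos: [580.2, -170.0, 241.9]
tool_rot: [[-0.179, 0.984, -0.001], [0.984, 0.179, -0.001], [-0.0, -0.001, -1.0]]
force: [-0.2, 0.2, -0.5]
gripper_width: 42.5
grasp_force: 0.0
```

{"api": "send_rows", "payload": {"commands": [0.32,0.38,0,0,0,0,0,0.32,0.38,0,0,0,0,0,0.32,0.38,0,0,0,0,0]}}

```text
time_s: 2.6
tcp_pos: [619.2, -121.8, 241.9]
tool_rot: [[-0.179, 0.984, -0.001], [0.984, 0.179, -0.0], [-0.0, -0.001, -1.0]]
force: [-0.8, 0.2, 0.9]
gripper_width: 42.7
grasp_force: 0.0
```

```bash
python3 - <<'E'
from bench import arm, optics
import cv2, numpy as np
o=arm.get_obs();m=optics.camera_model("wrist");cv2.imwrite("pics/w1.png",optics.camera("wrist"));print(o["tcp_pos"],m["fx"],m["cx"],m["cy"],np.round(m["T"],3).tolist())
np.save("w1T.npy",m["T"])
E
```

```text
[ 619.15563399 -121.81973175  241.90786537] 323.25034004122574 321.54752426918037 198.5710953358093 [[0.984, 0.171, 0.052, 604.342], [0.179, -0.938, -0.297, -45.857], [-0.002, 0.301, -0.954, 373.257], [0.0, 0.0, 0.0, 1.0]]
```

View pics/w1.png

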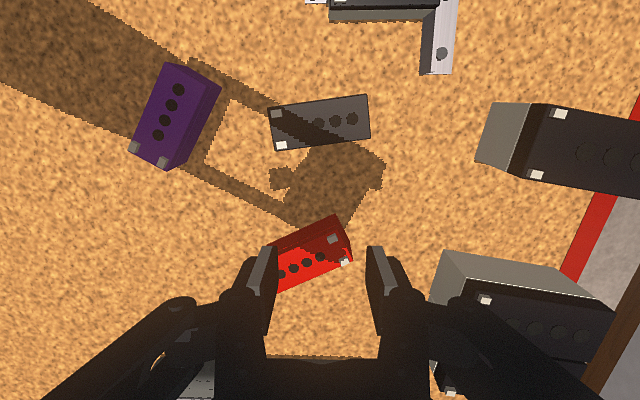

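The wrist view shows the loose battery's lid corners at (267,108), (368,94), (371,137) and (274,151). The red look-alike's nearest top edge runs from (270,245) to (337,214). The fixture's lower lid edge runs from (329,12) to (424,12), and the stop's end is at (421,73).

```bash
python3 - <<'E'
from h import *
m=optics.camera_model("wrist"); m["T"]=np.load("w1T.npy")
B=fit([(m,np.array([[368,94],[371,137],[274,151],[267,108]]))],[608,-70,.3,46]); print(np.round(B.x,3),np.round(B.fun,1))
def ray(u,z):
    T=m["T"]; d=T[:3,:3]@[(u[0]-m["cx"])/m["fx"],(u[1]-m["cy"])/m["fy"],1]; return np.round(T[:3,3]+d*(z-T[2,3])/d[2],1)
for u in[(270,245),(337,214),(352,262)]: print("red",ray(u,52),ray(u,0))
print("stop end",ray((421,73),0),ray((421,73),40),"fix edge top",ray((329,10),52),ray((424,12),52),"bottom",ray((329,22),0),ray((424,22),0))
print(proj([[619,-122,0],[619,-122,231]],m))
x,y,a=641,58.4,.182
R=np.array([[np.cos(a),-np.sin(a)],[np.sin(a),np.cos(a)]])
print("fixture -y face top", np.round(proj([[*(R@p+[x,y]),z] for z in(0,52) for p in([-48.5,-21.5],[48.5,-21.5],[48.5,-75])],m)))
print("loose in fix",(B.x[:2]-[x,y])@R)
E
```

```text
[ 6.06459e+02 -7.07850e+01  3.11000e-01  4.95470e+01] [-0.8 -0.6  0.1  1.6  0.7  0.3 -0.  -0.8]
red [ 576.  -208.3   52. ] [ 571.4 -234.6    0. ]
red [ 641.  -159.7   52. ] [ 647.  -178.2    0. ]
red [ 668.4 -212.5   52. ] [ 678.8 -239.4    0. ]
stop end [704.8  -3.1   0. ] [694.   -7.7  40. ] fix edge top [597.2  26.6  52. ] [679.9  40.   52. ] bottom [598.1  27.5   0. ] [694.6  45.    0. ]
[[322.83770742 165.73642267]
 [323.72405342 261.741468  ]]
fixture -y face top [[328.  21.]
 [422.  21.]
 [418.  76.]
 [329.   8.]
 [440.   7.]
 [434.  73.]]
loose in fix [ -57.35240498 -120.79922075]
```

{"api": "send_rows", "payload": {"commands": [0,0,0.9,0,0,0,0,0,0,0.9,0,0,0,0,0,0,0.9,0,0,0,0]}}

```text
time_s: 2.95
tcp_pos: [613.3, -121.9, 127.0]
tool_rot: [[-0.177, 0.984, -0.012], [0.984, 0.177, 0.003], [0.005, -0.011, -1.0]]
force: [-1.6, 0.2, -0.1]
gripper_width: 42.9
grasp_force: 0.0
```

{"api": "send_rows", "payload": {"commands": [0,0,0.35,0,0,0,0,0,0,0.7,0,0,0,0,0,0,0.85,0,0,0,0,0,0,0.85,0,0,0,0]}}

```text
time_s: 3.35
tcp_pos: [616.7, -122.1, 30.3]
tool_rot: [[-0.178, 0.984, -0.005], [0.984, 0.178, 0.001], [0.002, -0.005, -1.0]]
force: [0.3, 0.1, 0.7]
gripper_width: 42.9
grasp_force: 0.0
```

{"api": "send_rows", "payload": {"commands": [0.06,0,0,0,0,0,0,0.12,0,0,0,0,0,0,0.17,0,0,0,0,0,0,0.22,0,0,0,0,0,0,0.27,0,0,0,0,0,0,0.32,0,0,0,0,0,0,0.37,0,0,0,0,0,0,0.42,0,0,0,0,0,0,0.47,0,0,0,0,0,0,0.52,0,0,0,0,0,0]}}

```text
time_s: 4.35
tcp_pos: [607.5, -60.2, 32.2]
tool_rot: [[-0.179, 0.984, -0.0], [0.984, 0.179, -0.0], [0.0, -0.0, -1.0]]
force: [0.7, -2.6, 3.1]
gripper_width: 42.5
grasp_force: 2.0
```

{"api": "send_rows", "payload": {"commands": [0.03,0,0,0,0,0,0,0.06,0,0,0,0,0,0,0.09,0,0,0,0,0,0,0.12,0,0,0,0,0,0,0.15,0,0,0,0,0,0,0.17,0,0,0,0,0,0,0.19,0,0,0,0,0,0,0.2,0,0,0,0,0,0,0.2,0,0,0,0,0,0]}}

```text
time_s: 5.25
tcp_pos: [603.0, -36.6, 32.1]
tool_rot: [[-0.179, 0.984, -0.0], [0.984, 0.179, 0.0], [0.001, -0.0, -1.0]]
force: [-0.2, -0.8, -0.1]
gripper_width: 42.5
grasp_force: 0.8
```

```bash
python3 - <<'E'
from bench import arm, optics
import cv2, numpy as np
o=arm.get_obs();a=optics.camera("top")[105:205,320:440];b=optics.camera("scene")[165:285,190:310]
f=lambda i:cv2.resize(i[:100],(480,400),interpolation=cv2.INTER_CUBIC)
cv2.imwrite("pics/p1.png",cv2.resize(np.hstack([a,b[10:110]]),None,fx=3.3,fy=3.3,interpolation=cv2.INTER_CUBIC));print(o["tcp_pos"],o["force"])
E
```

```text
[603.02614078 -36.60217404  32.14238062] [-0.18942746 -0.7785117  -0.13961446]
```

View pics/p1.png

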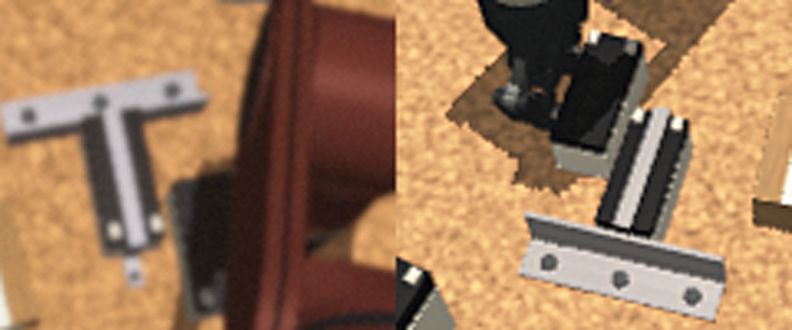

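The left half (top camera) shows the loose battery parallel to the fixture with about a 10 mm gap still open. In the right half (scene camera) the battery stands well past the free end. I'll keep pushing and watch the force.

{"api": "send_rows", "payload": {"commands": [0.02,0,0,0,0,0,0,0.035,0,0,0,0,0,0,0.05,0,0,0,0,0,0,0.06,0,0,0,0,0,0,0.07,0,0,0,0,0,0,0.07,0,0,0,0,0,0]}}

```text
time_s: 5.95
tcp_pos: [601.5, -28.4, 32.1]
tool_rot: [[-0.179, 0.984, -0.0], [0.984, 0.179, 0.0], [0.0, -0.0, -1.0]]
force: [0.4, -1.4, -1.2]
gripper_width: 42.3
grasp_force: 0.7
```

{"api": "send_rows", "payload": {"commands": [0.01,0,0,0,0,0,0,0.015,0,0,0,0,0,0,0.02,0,0,0,0,0,0,0.02,0,0,0,0,0,0]}}

```text
time_s: 6.35
tcp_pos: [601.2, -26.3, 32.2]
tool_rot: [[-0.179, 0.984, -0.0], [0.984, 0.179, 0.0], [0.0, -0.0, -1.0]]
force: [0.7, -1.7, -0.4]
gripper_width: 42.7
grasp_force: 1.0
```

{"api": "send_rows", "payload": {"commands": [0.01,0,0,0,0,0,0,0.015,0,0,0,0,0,0,0.015,0,0,0,0,0,0]}}

```text
time_s: 6.65
tcp_pos: [601.1, -25.3, 32.2]
tool_rot: [[-0.179, 0.984, 0.0], [0.984, 0.179, -0.001], [-0.001, -0.0, -1.0]]
force: [1.3, -4.7, -2.1]
gripper_width: 42.8
grasp_force: 2.6
```

{"api": "send_rows", "payload": {"commands": [0.01,0,0,0,0,0,0,0.01,0,0,0,0,0,0]}}

```text
time_s: 6.85
tcp_pos: [601.1, -25.2, 32.3]
tool_rot: [[-0.179, 0.984, 0.001], [0.984, 0.179, -0.003], [-0.003, 0.0, -1.0]]
force: [1.7, -9.6, -3.1]
gripper_width: 43.0
grasp_force: 4.7
```

{"api": "send_rows", "payload": {"commands": [0.01,0,0,0,0,0,0,0.01,0,0,0,0,0,0]}}

```text
time_s: 7.05
tcp_pos: [601.1, -25.2, 32.4]
tool_rot: [[-0.179, 0.984, 0.001], [0.984, 0.179, -0.004], [-0.004, 0.0, -1.0]]
force: [2.4, -13.9, -3.5]
gripper_width: 43.1
grasp_force: 6.8
```

Force is building, so the battery is flat against the fixture. I'll retract, raise, and move around to the near end with the fingers shut.

{"api": "send_rows", "payload": {"commands": [-0.06,0,0,0,0,0,0,-0.25,0,0,0,0,0,0,-0.25,0,0,0,0,0,-1,-0.25,0,-0.4,0,0,0,-1,-0.25,0,-0.8,0,0,0,-1,-0.25,0,-0.8,0,0,0,-1,-0.25,-0.4,-0.8,0,0,0,-1,-0.25,-0.8,-0.8,0,0,0,-1,-0.25,-0.8,-0.8,0,0,0,-1]}}

```text
time_s: 7.95
tcp_pos: [503.6, -67.1, 124.4]
tool_rot: [[-0.179, 0.984, -0.01], [0.984, 0.179, 0.003], [0.005, -0.009, -1.0]]
force: [0.5, -0.2, 0.5]
gripper_width: 0.1
grasp_force: 0.0
```

```bash
python3 - <<'E'
from bench import arm, optics
import cv2, numpy as np
o=arm.get_obs();np.save("w2T.npy",optics.camera_model("wrist")["T"]);w=optics.camera("wrist");b=optics.camera("scene")[145:265,200:340]
cv2.imwrite("pics/p2.png",np.hstack([w[:,:400],cv2.resize(b,(400,400),interpolation=cv2.INTER_CUBIC)]));cv2.imwrite("pics/w2full.png",w);cv2.imwrite("pics/s2full.png",optics.camera("scene"))
p=o["tcp_pos"];a=.182;c,s=np.cos(a),np.sin(a);d=p[:2]-[641,58.4];print(p,"fix",d@[c,s],d@[-s,c],o["gripper_width"],o["force"])
E
```

```text
[503.55119823 -67.06074716 124.44337016] fix -157.8866579709864 -98.51078835617407 0.1478059905963975 [ 0.47583549 -0.225617    0.52297346]
```

View pics/p2.png

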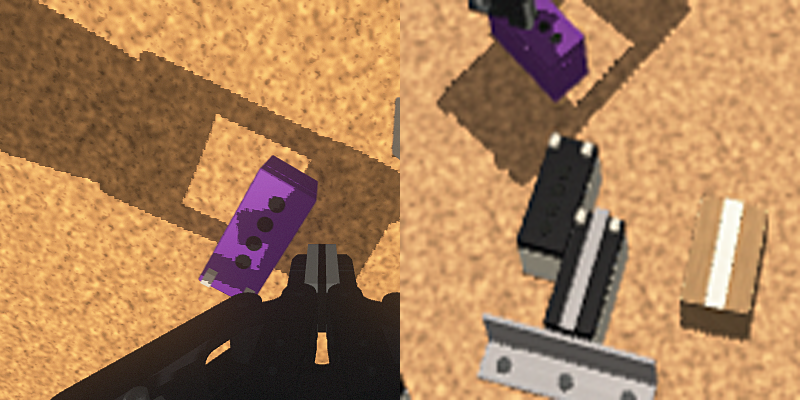

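The scene half shows the loose battery lying flat against the fixture and sticking out about half its length. The purple look-alike is close to the near end, with its closest corner at about (318,183) in the wrist view, so I'll check the room for the pusher.

```bash
python3 - <<'E'
from h import *
def ray(m,u,z):
    T=m["T"]; d=T[:3,:3]@[(u[0]-m["cx"])/m["fx"],(u[1]-m["cy"])/m["fy"],1]; p=T[:3,3]+d*(z-T[2,3])/d[2]
    a=.182;c,s=np.cos(a),np.sin(a);e=p[:2]-[641,58.4]; return np.round([e@[c,s],e@[-s,c],z])
m=optics.camera_model("wrist"); m["T"]=np.load("w2T.npy"); s=optics.camera_model("scene"); t=optics.camera_model("top")
for u,z in[((272,157),0),((318,183),0),((272,157),50),((318,183),50),((262,172),50),((310,205),50)]: print("purple w",u,z,ray(m,u,z))
cs=lambda u:((u[0]-400)*140/400+200,u[1]*.3+145)
for u,z in[((556,102),0),((588,72),0),((557,78),50),((585,45),50)]: print("purple s",u,ray(s,cs(u),z))
for u in[(518,245),(567,254),(600,150),(553,135)]: print("loose s",ray(s,cs(u),46))
for u in[(544,325),(590,340),(627,222),(580,210)]: print("fix s",ray(s,cs(u),46))
E
```

```text
purple w (272, 157) 0 [-200.  -67.    0.]
purple w (318, 183) 0 [-163.  -88.    0.]
purple w (272, 157) 50 [-192.  -58.   50.]
purple w (318, 183) 50 [-162.  -75.   50.]
purple w (262, 172) 50 [-199.  -68.   50.]
purple w (310, 205) 50 [-168.  -90.   50.]
purple s (556, 102) [-162.  -85.    0.]
purple s (588, 72) [-198.  -65.    0.]
purple s (557, 78) [-152.  -75.   50.]
purple s (585, 45) [-189.  -61.   50.]
loose s [ -4. -61.  46.]
loose s [ -8. -18.  46.]
loose s [-101.  -18.   46.]
loose s [-103.  -63.   46.]
fix s [ 52. -18.  46.]
fix s [53. 22. 46.]
fix s [-47.  23.  46.]
fix s [-46. -19.  46.]
```

{"api": "send_rows", "payload": {"commands": [0.46,0.23,0,0,0,0,-1,0.46,0.23,0,0,0,0,-1,0.46,0.23,0,0,0,0,-1,0.46,0.23,0,0,0,0,-1]}}

```text
time_s: 8.5
tcp_pos: [529.5, -9.7, 128.4]
tool_rot: [[-0.181, 0.983, 0.0], [0.983, 0.181, -0.0], [-0.001, 0.0, -1.0]]
force: [0.4, -0.6, -0.4]
gripper_width: -0.1
grasp_force: 0.0
```

{"api": "send_rows", "payload": {"commands": [0.035,-0.09,0,0,0,0,-1,0.035,-0.09,0.3,0,0,0,-1,0.035,-0.09,0.6,0,0,0,-1,0.035,-0.09,0.8,0,0,0,-1,0.035,-0.09,0.8,0,0,0,-1]}}

```text
time_s: 9.0
tcp_pos: [513.1, -7.7, 28.6]
tool_rot: [[-0.178, 0.984, -0.008], [0.984, 0.178, 0.001], [0.003, -0.008, -1.0]]
force: [-0.3, 0.4, -0.2]
gripper_width: 0.4
grasp_force: 0.0
```

{"api": "send_rows", "payload": {"commands": [0,0.05,0,0,0,0,-1,0,0.1,0,0,0,0,-1,0,0.14,0,0,0,0,-1,0.005,0.18,0,0,0,0,-1,0.005,0.22,0,0,0,0,-1,0.005,0.26,0,0,0,0,-1,0.005,0.3,0,0,0,0,-1,0.01,0.34,0,0,0,0,-1,0.01,0.38,0,0,0,0,-1,0.01,0.4,0,0,0,0,-1]}}

```text
time_s: 10.0
tcp_pos: [564.7, 2.1, 32.1]
tool_rot: [[-0.179, 0.984, -0.0], [0.984, 0.179, -0.0], [-0.0, -0.0, -1.0]]
force: [-5.7, -2.9, 4.3]
gripper_width: -0.3
grasp_force: 2.7
```

{"api": "send_rows", "payload": {"commands": [0,0.025,0,0,0,0,-1,0,0.05,0,0,0,0,-1,0,0.075,0,0,0,0,-1,0,0.1,0,0,0,0,-1,0,0.12,0,0,0,0,-1,0,0.135,0,0,0,0,-1,0,0.14,0,0,0,0,-1]}}

```text
time_s: 10.7
tcp_pos: [581.0, 5.3, 32.0]
tool_rot: [[-0.179, 0.984, -0.0], [0.984, 0.179, 0.0], [0.0, -0.0, -1.0]]
force: [-3.1, -3.4, 0.3]
gripper_width: -0.1
grasp_force: 1.7
```

{"api": "send_rows", "payload": {"commands": [0,0.01,0,0,0,0,-1,0,0.02,0,0,0,0,-1,0,0.025,0,0,0,0,-1]}}

```text
time_s: 11.0
tcp_pos: [584.0, 6.0, 32.2]
tool_rot: [[-0.179, 0.984, 0.0], [0.984, 0.179, 0.0], [0.0, 0.0, -1.0]]
force: [-2.8, -1.9, -1.2]
gripper_width: 0.0
grasp_force: 1.3
```

{"api": "send_rows", "payload": {"commands": [0,0.01,0,0,0,0,-1,0,0.02,0,0,0,0,-1,0,0.02,0,0,0,0,-1]}}

```text
time_s: 11.3
tcp_pos: [586.6, 6.5, 32.4]
tool_rot: [[-0.179, 0.984, 0.001], [0.984, 0.179, 0.0], [0.0, 0.001, -1.0]]
force: [-1.1, 0.3, -1.4]
gripper_width: 0.2
grasp_force: 0.8
```

{"api": "send_rows", "payload": {"commands": [0,0.01,0,0,0,0,-1,0,0.015,0,0,0,0,-1,0,0.015,0,0,0,0,-1]}}

```text
time_s: 11.6
tcp_pos: [588.2, 6.7, 32.3]
tool_rot: [[-0.179, 0.984, 0.0], [0.984, 0.179, 0.0], [0.0, 0.0, -1.0]]
force: [-2.2, -0.2, -0.6]
gripper_width: -0.2
grasp_force: 0.9
```

{"api": "send_rows", "payload": {"commands": [0,0.01,0,0,0,0,-1,0,0.01,0,0,0,0,-1]}}

```text
time_s: 11.8
tcp_pos: [588.6, 6.7, 32.4]
tool_rot: [[-0.179, 0.984, -0.002], [0.984, 0.179, -0.0], [0.0, -0.002, -1.0]]
force: [-5.3, 0.2, 2.1]
gripper_width: 0.2
grasp_force: 2.7
```

{"api": "send_rows", "payload": {"commands": [0,0.01,0,0,0,0,-1,0,0.01,0,0,0,0,-1]}}

```text
time_s: 12.0
tcp_pos: [588.7, 6.8, 32.3]
tool_rot: [[-0.18, 0.984, -0.004], [0.984, 0.18, -0.0], [0.0, -0.004, -1.0]]
force: [-11.1, -1.4, 6.1]
gripper_width: 0.4
grasp_force: 5.4
```

{"api": "send_rows", "payload": {"commands": [0,0.01,0,0,0,0,-1,0,0.01,0,0,0,0,-1]}}

```text
time_s: 12.2
tcp_pos: [588.7, 6.8, 32.3]
tool_rot: [[-0.18, 0.984, -0.007], [0.984, 0.18, -0.001], [0.001, -0.007, -1.0]]
force: [-15.3, -2.5, 10.8]
gripper_width: -0.1
grasp_force: 8.0
```

{"api": "send_rows", "payload": {"commands": [0,-0.03,0,0,0,0,-1,0,-0.1,0,0,0,0,-1,0,-0.3,0,0,0,0,-1,0,-0.3,0,0,0,0,-1,0,-0.3,-0.5,0,0,0,-1,0,-0.3,-1,0,0,0,-1,0,-0.3,-1,0,0,0,-1]}}

```text
time_s: 12.9
tcp_pos: [559.9, 0.4, 158.3]
tool_rot: [[-0.179, 0.984, 0.01], [0.984, 0.179, -0.001], [-0.003, 0.009, -1.0]]
force: [1.0, -0.9, -0.6]
gripper_width: 0.1
grasp_force: 0.0
```

{"api": "send_rows", "payload": {"commands": [-0.8,0,-0.3,0,0,0,-1,-0.8,0,-0.6,0,0,0,-1,-0.8,0,-0.6,0,0,0,-1,-0.8,0,-0.6,0,0,0,-1]}}

```text
time_s: 13.3
tcp_pos: [576.3, -96.5, 228.7]
tool_rot: [[-0.177, 0.984, 0.008], [0.984, 0.177, -0.003], [-0.004, 0.008, -1.0]]
force: [-0.5, -0.1, 0.7]
gripper_width: 0.0
grasp_force: 0.0
```

```bash
python3 - <<'E'
from bench import arm, optics
import cv2, numpy as np
m=optics.camera_model("wrist");np.save("w3T.npy",m["T"]);w=optics.camera("wrist");s=optics.camera("scene")
cv2.imwrite("pics/w3.png",w)
T=m["T"]
c=(np.array([633,16,50])-T[:3,3])@T[:3,:3]; u=int(m["fx"]*c[0]/c[2]+m["cx"]);v=int(m["fy"]*c[1]/c[2]+m["cy"]);print(u,v)
u0=min(max(u-100,0),440);v0=min(max(v-100,0),200);print(u0,v0)
cv2.imwrite("pics/p3.png",np.hstack([cv2.resize(w[v0:v0+200,u0:u0+200],(400,400),interpolation=cv2.INTER_CUBIC),cv2.resize(s[180:280,205:305],(400,400),interpolation=cv2.INTER_CUBIC)]))
print(arm.get_obs()["tcp_pos"])
E
```

```text
406 68
306 0
[573.65262238 -93.55551516 224.17923211]
```

View pics/p3.png

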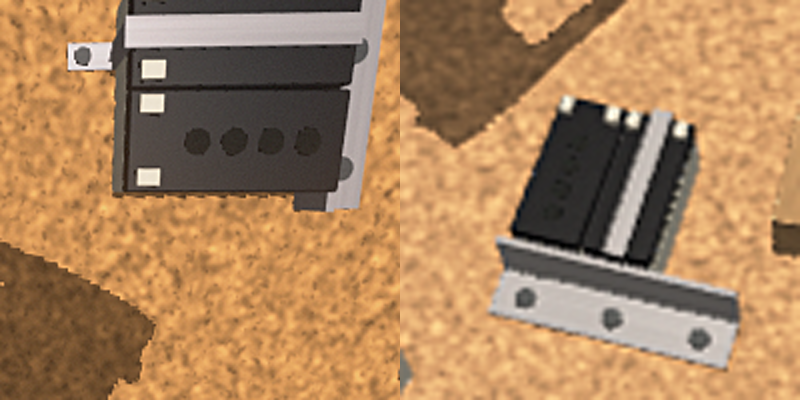

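The loose battery is against the stop with its near end flush, and the seam at about (130..352,87) looks closed. I'll zoom in on the seam to be sure.

```bash
python3 - <<'E'
import cv2
w=cv2.imread("pics/w3.png")[15:105,355:495]
w=cv2.convertScaleAbs(w,alpha=2.2)
cv2.imwrite("pics/z3.png",cv2.resize(w,(784,504),interpolation=cv2.INTER_NEAREST))
E
```

```text
(no output)
```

View pics/z3.png

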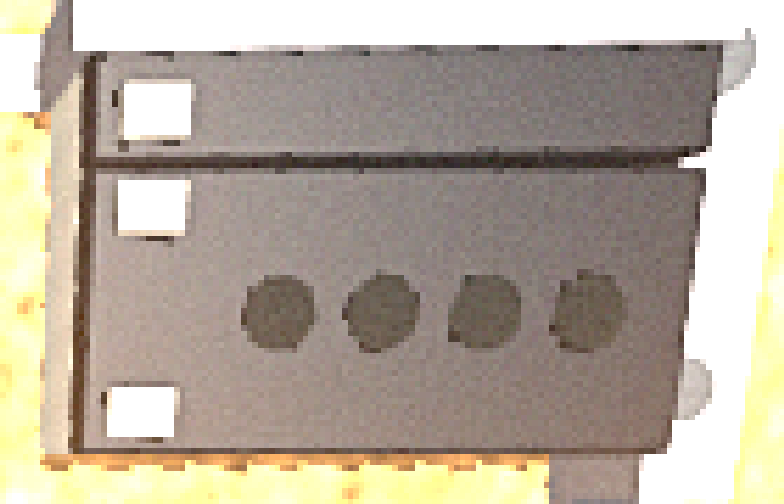

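The near end is flush, but the seam widens by about 1 mm toward the stop. A gentle two-finger side nudge will close it.

{"api": "send_rows", "payload": {"commands": [0.24,0.76,0,0,0,0,0,0.24,0.76,0,0,0,0,0,0.24,0.76,0,0,0,0,0,0.24,0.76,0.4,0,0,0,0,0.24,0.76,0.8,0,0,0,0,0.24,0.76,0.8,0,0,0,0,0.24,0.76,0.8,0,0,0,0]}}

```text
time_s: 14.1
tcp_pos: [656.2, -48.0, 126.7]
tool_rot: [[-0.18, 0.984, -0.005], [0.984, 0.18, 0.001], [0.002, -0.004, -1.0]]
force: [0.8, -0.2, 1.6]
gripper_width: 42.3
grasp_force: 0.0
```

{"api": "send_rows", "payload": {"commands": [0,0,0.3,0,0,0,0,0,0,0.6,0,0,0,0,0,0,0.78,0,0,0,0,0,0,0.78,0,0,0,0,0.1,0,0.78,0,0,0,0,0.18,0,0.78,0,0,0,0,0.22,0,0.78,0,0,0,0,0.24,0,0.78,0,0,0,0,0.24,0,0.78,0,0,0,0]}}

```text
time_s: 15.0
tcp_pos: [653.2, -20.0, 35.6]
tool_rot: [[-0.18, 0.984, 0.001], [0.984, 0.18, -0.0], [-0.0, 0.001, -1.0]]
force: [0.0, 0.5, 0.5]
gripper_width: 42.7
grasp_force: 0.0
```

{"api": "send_rows", "payload": {"commands": [0.01,0,0,0,0,0,0,0.02,0,0,0,0,0,0,0.025,0,0,0,0,0,0,0.025,0,0,0,0,0,0]}}

```text
time_s: 15.4
tcp_pos: [652.1, -17.8, 34.6]
tool_rot: [[-0.179, 0.984, -0.0], [0.984, 0.179, 0.0], [0.0, -0.0, -1.0]]
force: [0.0, -0.1, 0.1]
gripper_width: 42.7
grasp_force: 0.0
```

{"api": "send_rows", "payload": {"commands": [0.01,0,0,0,0,0,0,0.01,0,0,0,0,0,0]}}

```text
time_s: 15.6
tcp_pos: [651.9, -16.5, 34.6]
tool_rot: [[-0.179, 0.984, -0.0], [0.984, 0.179, 0.0], [0.0, -0.0, -1.0]]
force: [0.1, -0.1, -0.7]
gripper_width: 42.6
grasp_force: 0.0
```

{"api": "send_rows", "payload": {"commands": [0.005,0,0,0,0,0,0,0.01,0,0,0,0,0,0,0.01,0,0,0,0,0,0]}}

```text
time_s: 15.9
tcp_pos: [651.9, -16.0, 34.7]
tool_rot: [[-0.179, 0.984, 0.0], [0.984, 0.179, -0.001], [-0.001, 0.0, -1.0]]
force: [0.8, -4.8, -0.4]
gripper_width: 42.3
grasp_force: 1.9
```

{"api": "send_rows", "payload": {"commands": [0.005,0,0,0,0,0,0,0.01,0,0,0,0,0,0,0.01,0,0,0,0,0,0]}}

```text
time_s: 16.2
tcp_pos: [652.1, -15.8, 34.9]
tool_rot: [[-0.18, 0.984, 0.001], [0.984, 0.18, -0.002], [-0.003, 0.001, -1.0]]
force: [0.6, -6.7, -2.4]
gripper_width: 42.6
grasp_force: 3.8
```

{"api": "send_rows", "payload": {"commands": [0.005,0,0,0,0,0,0,0.01,0,0,0,0,0,0,0.01,0,0,0,0,0,0]}}

```text
time_s: 16.5
tcp_pos: [652.3, -15.7, 35.0]
tool_rot: [[-0.18, 0.984, 0.002], [0.984, 0.18, -0.004], [-0.004, 0.001, -1.0]]
force: [2.7, -10.0, -3.4]
gripper_width: 42.8
grasp_force: 5.6
```

{"api": "send_rows", "payload": {"commands": [-0.03,0,0,0,0,0,0,-0.1,0,0,0,0,0,0,-0.3,0,0,0,0,0,0,-0.3,0,0,0,0,0,0,-0.3,0,-0.4,0,0,0,0,-0.3,0,-0.9,0,0,0,0,-0.3,0,-0.9,0,0,0,0]}}

```text
time_s: 17.2
tcp_pos: [661.8, -48.6, 150.4]
tool_rot: [[-0.179, 0.984, 0.011], [0.984, 0.179, -0.001], [-0.003, 0.01, -1.0]]
force: [0.2, 0.0, 0.8]
gripper_width: 42.4
grasp_force: 0.0
```

{"api": "send_rows", "payload": {"commands": [-0.3,-0.6,-0.6,0,0,0,0,-0.3,-0.6,-0.6,0,0,0,0,-0.3,-0.6,-0.6,0,0,0,0,-0.3,-0.6,-0.6,0,0,0,0]}}

```text
time_s: 17.6
tcp_pos: [593.8, -97.2, 216.5]
tool_rot: [[-0.178, 0.984, 0.003], [0.984, 0.178, -0.0], [-0.001, 0.003, -1.0]]
force: [1.1, -0.0, -0.1]
gripper_width: 42.4
grasp_force: 0.0
```

```bash
python3 - <<'E'
from bench import arm, optics
import cv2, numpy as np
m=optics.camera_model("wrist");w=optics.camera("wrist");s=optics.camera("scene");T=m["T"]
c=(np.array([633,16,50])-T[:3,3])@T[:3,:3]; u=int(m["fx"]*c[0]/c[2]+m["cx"]);v=int(m["fy"]*c[1]/c[2]+m["cy"])
u0=min(max(u-70,0),500);v0=min(max(v-70,0),260)
cv2.imwrite("pics/p4.png",np.hstack([cv2.convertScaleAbs(cv2.resize(w[v0:v0+140,u0:u0+140],(480,480),interpolation=cv2.INTER_CUBIC),alpha=2),cv2.resize(s[165:285,195:275],(320,480),interpolation=cv2.INTER_CUBIC)]))
d=cv2.absdiff(s,cv2.imread("pics/scene0.png")).max(2)
for n,(x,y,X,Y) in dict(carton=(300,205,332,248),driver=(405,252,472,322)).items(): print(n,d[y:Y,x:X].mean(),(d[y:Y,x:X]>60).sum())
print(arm.get_obs()["tcp_pos"],u,v)
E
```

```text
carton 8.654796511627907 0
driver 9.252878464818764 0
[593.33188514 -95.95297449 213.61663596] 391 63
```

View pics/p4.png

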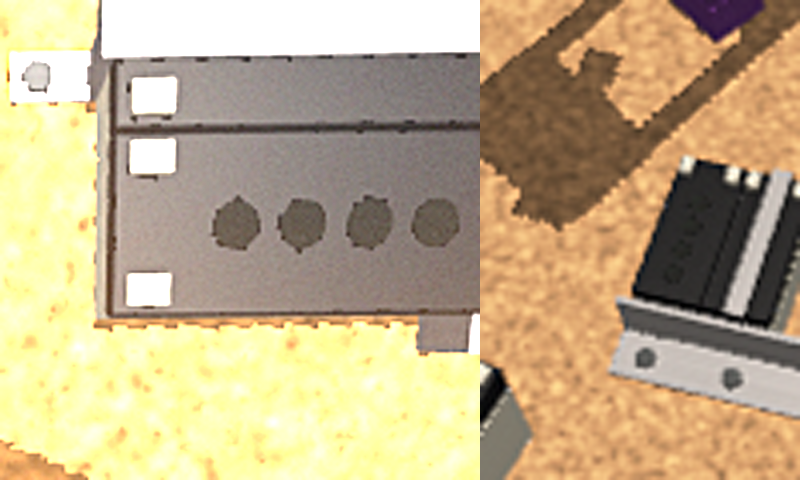

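The seam at about (115..480,127) is now narrow and even, the near ends line up at column 112, and the battery is against the stop. The carton and screwdriver are unmoved, so I'll hand it in.

```bash
python3 -c "
from bench import arm
print(arm.job_done())"
```

```text
the job is handed in; nothing more can be done
None
```

The loose battery now stands flat against the strapped-down one and home against the end stop, ends flush, with the carton and screwdriver unmoved; the job is handed in at about 18 s.

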